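# Clip the lamp pack onto the D-ring

### The job

Take the lamp pack that carries the snap hook out of its charging bay and clip it onto the D-ring of the kit stand: press the hook's sprung gate down against the ring's front bar, gently (never harder than about 15 N), until the bar is through and the gate snaps shut behind it. Then let go, leaving the pack hanging quietly and upright from the ring, and leave the other packs and everything else on the table undisturbed.

Things in the scene. Friction and masses are not known exactly. Their poses are not given: they have to be found in the camera images.
- hook_pack: The only lamp pack with a hook, upright in one of the dock's three pockets, underside 16 mm above the table. Origin: centre of its underside; z up, x towards the hook's nose. Grey case 50 (x) x 30 (y) x 35 mm high; a steel spine 8 mm thick (axis x = -20) rises from it to z = 136 and bends into an inverted-V crown, apex over x = 0, top at z = 154. Mass 0.18 to 0.31 kg
- tab (a point): point in the steel grip tab that stands on the crown: x = y = 0, z = 173 in the pack's frame. The tab is 22 (x) x 12 (y) mm, z = 154 to 191; pinch it from above, fingers closing along y
- nose (a point): rounded lower end of the hook's nose (8 mm thick, comes down from the crown): x = +14, y = 0, z = 106 in the pack's frame. Between it and the case's top (z = 35) is a free gap, open to +x, by which a bar gets under the mouth. The mouth faces down, clear from x = -16 (spine) to +10 (nose), closed by the gate at z = 113
- seat (a point): where the axis of a 10 mm bar lies once fully home in the crown: x = y = 0, z = 139 in the pack's frame. To pass the mouth the bar must be within about 4 mm of x = 0 and lie along y
- gate (a joint): gate opening (rad): 0 shut (level), to 1.5 swung up into the hook. Hinge at x = -14, z = 113 of the pack; gate 23 mm long, 5 mm thick, free end at the nose. Sprung shut: a bar pressing from below needs 5 to 9 N (more than the pack's weight). It snaps back to 0 once the bar's axis is 21 to 25 mm above the hinge; 2 to 5 mm further on the bar meets the rigid crown, where force rises steeply
- stand: Fixed kit stand. Origin on the table straight below the middle of the D-ring's front bar; x points from that bar to the post. Base plate 12 mm high (x -20 to +110, y -55 to +55). A collar clamped to the post carries a level D-ring of 10 mm round steel bar: front bar along y, -30 to +30, at x = 0; sides run back to a 24 mm wide bar at x = +44; opening 34 mm deep. It does not yield
- post_top (a point): top of the stand's 16 mm post: x = +58, y = 0, z = 227 in the stand's frame. The collar (28 mm wide, 20 mm high) is clamped somewhere below it, so the axis of the D-ring's bars is anywhere from 163 to 211 mm above the table. This height is NOT measured: find it by touch (or see it)
- dock: Fixed charging dock with three pockets in a row along its y (at y = -70, 0, +70), rims 40 mm above the table, a 72 mm high back panel at x = +41. Origin: centre of its underside on the table
- pack_b: lamp pack without a hook, 50 x 30 x 45 mm, in another pocket; leave it
- pack_c: lamp pack without a hook, 50 x 30 x 45 mm, in another pocket; leave it
- bonnet_a: brass lamp bonnet, 68 mm wide, 66 mm high, standing; leave it. Origin: centre of underside
- bonnet_b: second brass lamp bonnet, same size; leave it
- gauze_cage: copper gauze cage frame, 52 mm wide, 70 mm high, standing; leave it
- tally_peg: pewter-grey tally peg, 28 mm wide, 54 mm high, standing; leave it
- screwdriver: screwdriver lying on the table; leave it
Not all that is in view belongs to the job. Leave any yellow look-alike of the hook_pack alone.

How it is judged (in metres and radians):
On the way, in this order (a step that is already met when the one before it is completed fails the run):
1. the ring's bar pushes the gate open (value of joint gate above 0.4 rad and horizontal distance between seat and stand below 0.03 m and contact force between hook_pack and stand above 0.5 N), for 0.05 s.
2. the gate has snapped shut with the bar inside the hook (value of joint gate below 0.1 rad and horizontal distance between seat and stand below 0.03 m and height (world z) of seat below 0.216 m and contact force between gate and stand below 0.2 N), for 0.1 s.
At the end, for the whole second after the job is handed in: The pack hangs on the D-ring's front bar: seat within 30 mm of the stand's origin horizontally and below 216 mm, gate shut (under 0.1 rad) and free of the bar, underside over 16 mm above the table, carried by the stand, tilted under 0.3 rad, slower than 0.05 m/s (all of step 2 and height (world z) of hook_pack above 0.016 m and contact force between hook_pack and stand above 0.5 N and angle between hook_pack's own z axis and vertical below 0.3 rad and linear speed of hook_pack below 0.05 m/s); the robot touches nothing.
It fails at once if pack and stand pressed together with more than 20 N (contact force between hook_pack and stand above 20 N).
It fails at once if another thing disturbed (moved more than 20 mm) (distance of any of pack_b, pack_c, bonnet_a, bonnet_b, gauze_cage, tally_peg, screwdriver from where it was at the start of the episode above 0.02 m).
It also fails if it takes over 45 s, if anything falls off the work surface, if the arm or the gripper's body presses on something with over 40 N, if the wrist force passes 120 N, or if a joint passes its speed limit or range.

### The arm

A 7-joint arm with a two-finger parallel gripper is mounted at the origin on the work surface. World frame = base frame: x ahead of the robot, y to its left, z up, the work surface at z = 0. Lengths are in mm, angles in rad, forces in N, time in s.
With the tool pointing down it reaches from about 425 to 1025 mm from the base axis. Payload 3.6 kg.
Tool frame: the origin (TCP) lies at the very end of the fingers, on their centre line; the grasp point (between the pads) lies 19 mm behind it (r.tcp_to_grasp is the distance from the TCP to the grasp point, in mm); z points along the fingers, y is the line along which they close (so a half turn about z gives the same grasp; the last joint's range is limited). The gripper opens to 85 mm and grips with 20 to 120 N. Pads are 22 mm wide; open, the fingers measure 114 mm over their backs; the gripper's body (76 mm by 85 mm) begins 54 mm behind the grasp point. The pads swing forward as they close: fully open they stand 13 mm farther back than shut.
Start: joints at [-1.23, 0.591, 0.048, 1.609, -0.033, 0.943, -0.034], TCP at [305.387, 657.547, 231.302] pointing down, gripper open.
Joint ranges: [-2.69, 2.69], [-0.47, 2.24], [-1.27, 1.36], [0.19, 2.51], [-1.53, 4.68], [0.08, 2.07], [-3.09, 3.09]. Speed limits (rad/s): [2.57, 2.57, 3.14, 3.14, 3.14, 3.14, 3.14].

### API

Orientations are given as a rotation vector (axis times angle).
In Python, from workcell import r gives the robot as it stands.
- The arm moves only by the tool play_rows, never from a script. Its argument "steps" is one flat list of numbers, 5 for each row, row after row: the shift along the tool's x, y, z in m, then the turn about the tool's z in rad, then the finger opening in m, from 0 to 0.0854. A call has 1 to 8 rows; each row shifts and turns the commanded pose from where the row before left it, along the tool's axes as they then stand; what a row does not reach is not made up. A row lasts 1/12 s, in which the tool goes at most 41.7 mm and 7.16 degrees, less where a joint would pass 70% of its speed; a pose out of reach is approached as far as the arm can. A call is refused whole if a number of a shift passes 0.0417 or a number of a turn 0.125, either way. A call with a gripper value outside its range is refused whole. The fingers move at their own pace and stop on an object; "newtons" is the grip in N (left out, the last holds). Time passes only in rows, so rows that do not move let the fingers close. It gives the time, the measured TCP pose, the force, the opening and the grip force at its end, in the units of the state.
- r.state(): the state, without advancing time (a new reading comes with each control period).
- r.snapshot(name): name is "side" or "top"; returns a dict with "pixels" (480x640x3 uint8, blue, green, red), "z_map" (480x640 float32, mm along the optical axis (not along the pixel's ray), 0 where there is no reading), "fx", "fy", "cx", "cy" (pixels), "rvec" (rotation vector, rad) and "tvec" (3), from world to camera coordinates, as OpenCV has them. Camera axes: x right, y down, z forward; pixel columns grow to the right and rows downward; lengths in mm; the calibration is good to about 2 mm. A picture is of the moment at which its call begins.
- r.finish_job(): hands the job in; it is judged then, once.
Trained networks look in a picture, given as the dict that the camera call returned (one of the last four; its "shot" number tells which), for a name from the list of things; names that differ only in an ending like _2 or _b are one class to them, and where a whole thing is asked for, a point or a joint stands for the part that bears it (a point fixed in the world has none). Each returns a list of dicts, best first, with "confidence" (0 to 1); they miss things now and then, are a little off and sometimes report something else, mostly with a low value. They report only what shows in the picture. A call takes as long as a camera call. They do not tell look-alikes from the thing itself.
- r.trace(picture, label): "region" (480x640 bool, what is visible of it).
- r.place_of(picture, label): "location" ([x, y, z] in mm, in world coordinates, good to about 4 mm: a listed point, or the origin of a listed thing).
The state is a dict: "t": time; "joint_pos": joint angles; "dq": joint speeds; "joint_torque": joint torques, N m; "tool_pos": TCP position; "orientation": TCP orientation; "force": force on the tool from outside, world axes, zero at the start; "ft_torque": the same for the moment, N m; "opening": opening from 0.0 (shut) to 1.0 (fully open); "gripper_force": force on a finger pad.
Only numpy, scipy, OpenCV 4.12 (cv2) and the standard library are available. Lean on these libraries where they do the work, as an engineer would, in place of code of your own. Each camera call takes 0.05 s, during which the arm holds its last target. There are 200 camera calls.

## Working session

There is one attempt and no reset: what is moved stays moved. The work goes in short steps, Python scripts to look and compute and a tool call to move; the robot and the scene stay as the last step left them, time stands still between calls to the robot, and variables do not carry over. Pictures are saved under pics/ and viewed, at most 10 in all, crops included, and the job is handed in when it is done.

Besides the shell and the picture viewer there is one more tool, called after ">>>" as name(argument=value, ...) on one line, values as JSON. play_rows: Moves the arm, as the interface text tells. Its arguments: {"type":"object","properties":{"steps":{"type":"array"},"newtons":{"type":"number"}},"required":["steps"]}

```bash
mkdir -p pics
cat > h.py <<'E'
import numpy as np, cv2
from workcell import r
def R(p): return cv2.Rodrigues(np.array(p["rvec"],float))[0]
def world(p,mask):
    v,u=np.where(mask&(p["z_map"]>0)); z=p["z_map"][v,u]
    c=np.stack([(u-p["cx"])/p["fx"]*z,(v-p["cy"])/p["fy"]*z,z],1)
    return (c-np.array(p["tvec"]).ravel())@R(p)
def proj(p,X):
    return cv2.projectPoints(np.array(X,float).reshape(-1,1,3),np.array(p["rvec"],float),np.array(p["tvec"],float),np.array([[p["fx"],0,p["cx"]],[0,p["fy"],p["cy"]],[0,0,1.]]),None)[0].reshape(-1,2)
E
python3 - <<'E'
from h import *
s=r.state();print({k:np.round(v,3) for k,v in s.items()})
for n in ("top","side"):
    p=r.snapshot(n);cv2.imwrite(f"pics/{n}0.png",p["pixels"])
    print(n,"campos",np.round(-R(p).T@np.array(p["tvec"]).ravel()),p["fx"])
    for l in ("hook_pack","tab","nose","seat","stand","post_top","dock","pack_b","bonnet_a","gauze_cage","tally_peg","screwdriver"):
        print(l,[(np.round(d["location"]).astype(int).tolist(),round(d["confidence"],2),proj(p,d["location"]).round().astype(int).tolist()[0]) for d in r.place_of(p,l)[:4]])
E
```

```text
{'t': np.float64(0.0), 'joint_pos': array([-1.23 ,  0.592,  0.048,  1.61 , -0.033,  0.943, -0.034]), 'dq': array([-0.001, -0.002, -0.   , -0.   ,  0.   ,  0.001,  0.   ]), 'joint_torque': array([ 0.0000e+00, -5.4868e+01,  1.5470e+00, -1.9813e+01,  9.0000e-03,
        9.0000e-03, -0.0000e+00]), 'tool_pos': array([305.045, 656.778, 230.12 ]), 'orientation': array([-0.677, -3.067,  0.004]), 'force': array([-0.577, -0.522, -0.516]), 'ft_torque': array([ 0.   ,  0.034, -0.017]), 'gripper_force': np.float64(0.0), 'opening': np.float64(0.999)}
top campos [ 432.   41. 1134.] 445.786596608342
hook_pack [([529, -136, 18], 0.69, [393, 265])]
tab [([391, -8, 172], 0.71, [346, 325]), ([529, -134, 188], 0.62, [405, 258])]
nose [([378, -10, 101], 0.83, [345, 329]), ([544, -135, 120], 0.79, [399, 255])]
seat [([394, -4, 140], 0.83, [344, 323]), ([528, -136, 156], 0.73, [403, 260]), ([586, 254, 4], 0.19, [239, 245])]
stand [([587, 253, 1], 0.82, [240, 245])]
post_top [([638, 262, 227], 0.87, [216, 206]), ([781, -41, 1], 0.27, [353, 171]), ([526, -136, 159], 0.23, [403, 261])]
dock [([545, -204, 1], 0
[... 651 characters left out ...]
([728, -258, 2], 0.31, [452, 360])]
seat [([390, -8, 140], 0.61, [226, 318]), ([529, -138, 155], 0.57, [338, 329]), ([544, -207, 19], 0.34, [362, 388])]
stand [([584, 247, 4], 0.68, [255, 225]), ([526, -138, 14], 0.29, [332, 365]), ([418, 378, -3], 0.26, [166, 222])]
post_top [([637, 264, 229], 0.9, [264, 138])]
dock [([545, -203, -1], 0.79, [360, 390])]
pack_b [([542, -206, 20], 0.87, [361, 388]), ([559, -268, 22], 0.82, [391, 411])]
bonnet_a [([779, -40, -1], 0.95, [397, 271]), ([401, 160, 1], 0.62, [201, 289])]
gauze_cage [([727, -257, -2], 0.87, [451, 361]), ([563, -268, 19], 0.61, [392, 410])]
tally_peg [([401, -87, -2], 0.83, [261, 383])]
screwdriver [([419, 380, 0], 0.77, [166, 220])]
```

Run:
```python
from h import *
a=cv2.imread("pics/side0.png");b=cv2.imread("pics/top0.png")
c=cv2.resize(a[270:430,170:430],None,fx=3,fy=3,interpolation=cv2.INTER_CUBIC);cv2.imwrite("pics/crop0.png",c)
```

```text
(no output)
```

View pics/crop0.png

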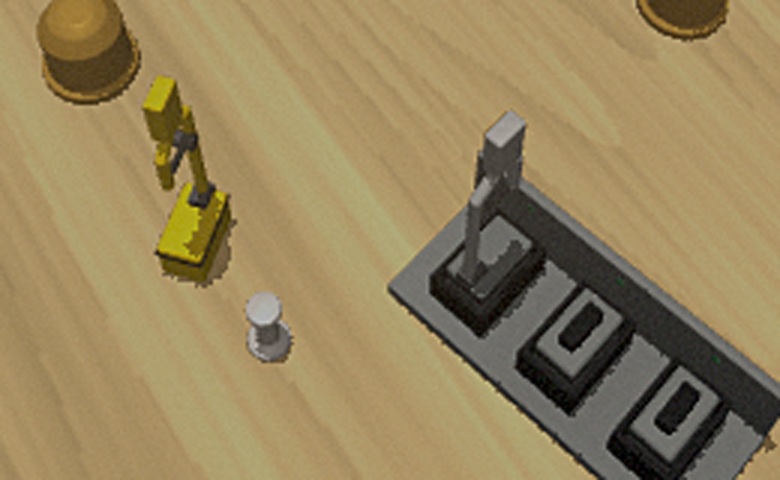

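View pics/side0.png

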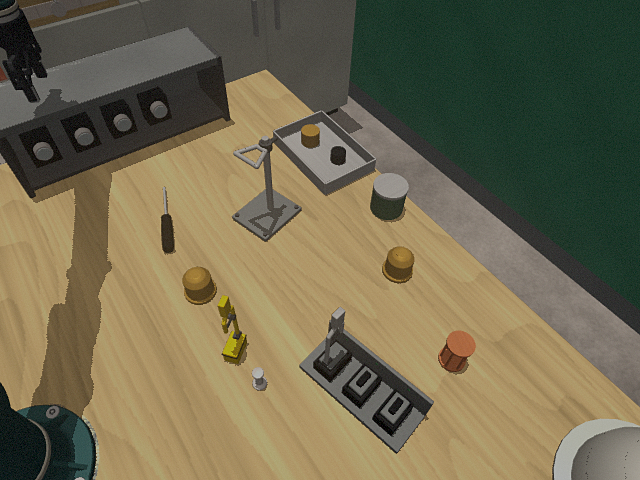

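View pics/top0.png

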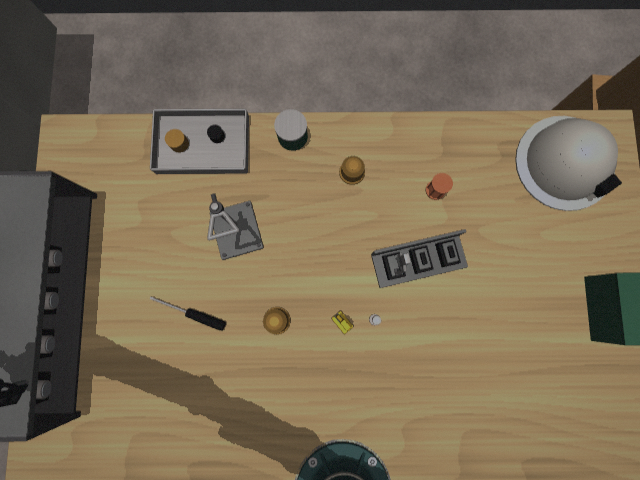

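The candidates are the grey hook pack in the dock (side 333,345) and the yellow one standing on the table (side 233,330). The grey one fits: it has a grey case, sits in a dock pocket, and its spine is towards the robot with the nose on the +x side. The enlarged crop confirms this. The D-ring is at (252,155) in the side view.

```bash
cat >> h.py <<'E'
def cloud(p,lo,hi):
    W=world(p,np.ones((480,640),bool)); return W[np.all((W>lo)&(W<hi),axis=1)]
def rect(P):
    (c,s,a)=cv2.minAreaRect(P[:,:2].astype(np.float32)); return np.round(c,1),np.round(s,1),round(a,1)
E
python3 - <<'E'
from h import *
for n in ("top","side"):
    p=r.snapshot(n)
    T=cloud(p,[495,-170,196],[565,-100,225]);print(n,"tab",len(T),T.min(0).round(),T.max(0).round(),T[T[:,2]>202].mean(0).round(1),rect(T[T[:,2]>202]))
    C=cloud(p,[480,-180,45],[575,-95,60]);print("case",len(C),rect(C) if len(C)>3 else 0)
    D=cloud(p,[450,-330,33],[640,-80,46]);print("dock rim",rect(D))
    B=cloud(p,[540,170,7],[720,330,18]);print("base",len(B),rect(B))
    G=cloud(p,[540,190,140],[620,320,222]);h=np.histogram(G[:,2],np.arange(140,223,4));print("ringz",h[0])
    np.save(f"pics/ring_{n}.npy",G)
    print("ring",G.min(0).round(),G.max(0).round(),np.percentile(G[:,2],[10,50,90,98]).round(1))
    a=.22;e=np.array([np.cos(a),np.sin(a)]);f=np.array([-np.sin(a),np.cos(a)])
    Q=np.stack([G[:,:2]@e-np.array([586,251])@e,G[:,:2]@f-np.array([586,251])@f,G[:,2]],1)
    F=Q[(Q[:,0]<10)];print("front",len(F),F.mean(0).round(1),F.min(0).round(1),F.max(0).round(1),"slope",np.polyfit(F[:,1],F[:,0],1).round(3))
    O=cloud(p,[600,230,217],[680,300,240]);print("post",O.mean(0).round(1),O.min(0).round(1),O.max(0).round(1))
E
```

```text
top tab 68 [ 517. -142.  196.] [ 539. -128.  211.] [ 528.5 -134.7  206.4] (array([ 528.6, -135.2]), array([21.7, 12.4]), 11.4)
case 221 (array([ 535.9, -139.6]), array([62.4, 69.9]), 12.8)
dock rim (array([ 546.8, -199.2]), array([ 73.5, 224.8]), 11.0)
base 1741 (array([626.7, 262.2]), array([131. , 109.9]), 15.8)
ringz [  0   0   0   0   0   0   0   0   0   0   0   0   0   0   0   1  50 217
  43   0]
ring [571. 216. 204.] [619. 283. 215.] [207.5 210.2 212.3 213.8]
front 197 [ -1.3   0.4 210.1] [ -9.4 -34.8 205.2] [  9.9  34.  214.2] slope [-0.031 -1.246]
post [638.3 264.8 223.3] [625.5 255.1 217. ] [650.9 276.6 229.1]
side tab 130 [ 517. -143.  196.] [ 539. -128.  210.] [ 528.  -135.5  206.4] (array([ 528.5, -135.2]), array([21.9, 11.7]), 10.6)
case 489 (array([ 537.3, -143.6]), array([64.5, 77.1]), 13.3)
dock rim (array([ 547.8, -202.1]), array([ 70.4, 229.4]), 12.7)
base 1776 (array([625.6, 262.7]), array([131. , 112.3]), 15.7)
ringz [  0   0   0   0   0   0   0   0   0   0   0   0   0   0   0   2  65 200
  33   0]
ring [570. 217. 204.] [620. 283. 214.] [206.5 210.  212.  213.5]
front 184 [ -2.2  -1.  209.8] [ -9.9 -34.6 203.8] [  9.6  32.7 214.4] slope [-0.023 -2.26 ]
post [637.3 263.8 223.1] [626.8 252.9 217. ] [650.6 274.6 227.7]
```

>>> play_rows(steps=[0,0,-0.01,-0.106,0.085,0,0,-0.01,-0.106,0.085,0,0,-0.01,-0.106,0.085,0,0,-0.01,-0.106,0.085,0,0,-0.005,-0.106,0.085,0,0,-0.005,-0.105,0.085,0,0,0,0,0.085])

```text
t: 1.98
tool_pos: [305.9, 658.1, 282.7]
orientation: [-0.316, 3.125, 0.004]
force: [0.8, 0.2, -0.3]
opening: 0.992
gripper_force: 0.0
```

```bash
cat >> h.py <<'E'
def delta(x,y,z,yaw):
    s=r.state();M=cv2.Rodrigues(np.array(s["orientation"],float))[0]
    d=M.T@(np.array([x,y,z])-s["tool_pos"])
    cy=np.arctan2(M[1,1],M[0,1])-np.pi/2
    t=-(yaw-cy);t=(t+np.pi)%(2*np.pi)-np.pi
    print("t",round(s["t"],2),"pos",np.round(s["tool_pos"],1),"F",np.round(s["force"],1),"delta tool mm",d.round(1),"turn",round(t,3),"tilt",M[:,2].round(3),"q",np.round(s["joint_pos"],2),"op",s["opening"],s["gripper_force"])
E
python3 -c "
from h import *
delta(528.5,-135.2,270,.20)"
```

```text
t 1.98 pos [305.9 658.1 282.7] F [ 0.8  0.2 -0.3] delta tool mm [ -59.2 -821.9   11. ] turn 0.002 tilt [ 0.001  0.002 -1.   ] q [-1.12  0.55 -0.12  1.55  0.07  1.04  0.51] op 0.9920352659840035 0.0
```

>>> play_rows(steps=[-0.003,-0.039,0,0,0.085,-0.003,-0.039,0,0,0.085,-0.003,-0.039,0,0,0.085,-0.003,-0.039,0,0,0.085,-0.003,-0.039,0,0,0.085,-0.003,-0.039,0,0,0.085,-0.003,-0.039,0,0,0.085,-0.003,-0.039,0,0,0.085])

```text
t: 2.65
tool_pos: [391.1, 354.5, 281.2]
orientation: [-0.309, 3.126, 0.0]
force: [1.3, 0.1, 0.9]
opening: 0.995
gripper_force: 0.0
```

>>> play_rows(steps=[-0.003,-0.039,0,0,0.085,-0.003,-0.039,0,0,0.085,-0.003,-0.039,0,0,0.085,-0.003,-0.039,0,0,0.085,-0.003,-0.039,0,0,0.085,-0.003,-0.039,0,0,0.085,-0.003,-0.039,0,0,0.085,-0.003,-0.039,0,0,0.085])

```text
t: 3.32
tool_pos: [476.6, 53.7, 281.4]
orientation: [-0.309, 3.126, 0.0]
force: [1.1, -0.1, 0.6]
opening: 0.998
gripper_force: 0.0
```

>>> play_rows(steps=[-0.003,-0.039,0,0,0.085,-0.003,-0.039,0,0,0.085,-0.003,-0.039,0,0,0.085,-0.002,-0.039,0,0,0.085,-0.001,-0.025,0,0,0.085,0,-0.01,0,0,0.085,0,0,0,0,0.085])

```text
t: 3.9
tool_pos: [526.3, -132.3, 281.2]
orientation: [-0.303, 3.127, -0.002]
force: [-0.5, 1.3, 0.8]
opening: 0.997
gripper_force: 0.0
```

```bash
python3 -c "
from h import *
delta(528.5,-135.2,172,.20)"
```

```text
t 3.9 pos [ 526.3 -132.3  281.2] F [-0.5  1.3  0.8] delta tool mm [ -1.6  -3.1 109.2] turn -0.007 tilt [ 0.    -0.001 -1.   ] q [ 0.04  0.3   0.16  1.98 -0.06  0.87  1.99] op 0.9973569486468226 0.0
```

>>> play_rows(steps=[-0.0016,-0.003,0.02,0,0.06,0,0,0.03,0,0.05,0,0,0.03,0,0.05,0,0,0.02,0,0.05,0,0,0.007,0,0.05,0,0,0,0,0.05,0,0,0,0,0.05])

```text
t: 4.48
tool_pos: [528.9, -130.5, 174.8]
orientation: [-0.316, 3.125, 0.001]
force: [0.3, 0.1, -0.1]
opening: 0.584
gripper_force: 0.0
```

```bash
python3 -c "
from h import *
delta(528.5,-135.2,174,.20)
p=r.snapshot('side');u=proj(p,[528,-135,190])[0].astype(int);print(u)
c=p['pixels'][u[1]-60:u[1]+60,u[0]-70:u[0]+70];cv2.imwrite('pics/g1.png',cv2.resize(c,None,fx=4,fy=4))"
```

```text
t 4.48 pos [ 528.9 -130.5  174.8] F [ 0.3  0.1 -0.1] delta tool mm [ 1.3 -4.6  0.8] turn 0.002 tilt [ 0.     0.001 -1.   ] q [ 0.06  0.45  0.13  2.07 -0.1   0.63  2.03] op 0.5844844728507806 0.0
[337 317]
```

View pics/g1.png

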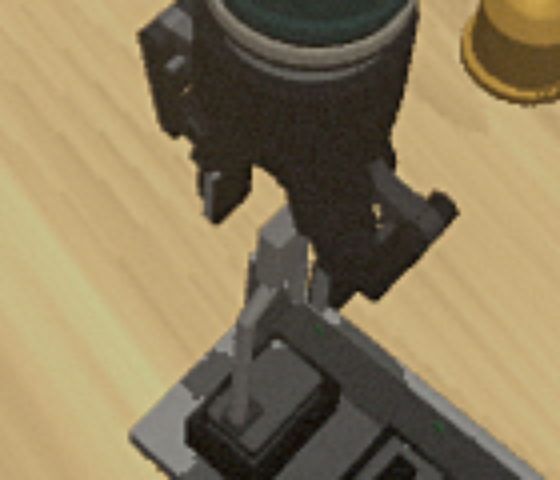

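The picture shows the open fingers straddling the tab (crop 280,235). The measured y is about 4.6 mm off, so I'll correct that and then close.

>>> play_rows(steps=[0.001,-0.0045,0.001,0,0.05,0,0,0,0,0.05])

```text
t: 4.7
tool_pos: [529.3, -137.5, 174.7]
orientation: [-0.312, 3.123, -0.002]
force: [-0.6, -0.1, -0.8]
opening: 0.584
gripper_force: 0.0
```

```bash
python3 -c "
from h import *
delta(528.5,-135.2,174,.20)"
```

```text
t 4.7 pos [ 529.3 -137.5  174.7] F [-0.6 -0.1 -0.8] delta tool mm [0.3 2.4 0.7] turn -0.001 tilt [ 0.003 -0.001 -1.   ] q [ 0.07  0.45  0.13  2.07 -0.1   0.63  2.04] op 0.5843738413139298 0.0
```

>>> play_rows(steps=[0,0.002,0,0,0.05,0,0,0,0,0.03,0,0,0,0,0.016,0,0,0,0,0.005,0,0,0,0,0.005,0,0,0,0,0.005,0,0,0,0,0.005,0,0,0,0,0.005], newtons=50)

```text
t: 5.37
tool_pos: [528.4, -134.5, 173.6]
orientation: [-0.314, 3.125, -0.0]
force: [0.8, 0.7, 2.9]
opening: 0.131
gripper_force: 49.3
```

```bash
python3 -c "
from h import *
delta(528.5,-135.2,174,.20)"
```

```text
t 5.37 pos [ 528.4 -134.5  173.6] F [0.8 0.7 2.9] delta tool mm [ 0.1 -0.7 -0.4] turn 0.0 tilt [ 0.001 -0.    -1.   ] q [ 0.07  0.45  0.13  2.07 -0.1   0.63  2.03] op 0.1309687513218484 49.346702098846436
```

>>> play_rows(steps=[0,0,-0.005,0,0.005,0,0,-0.01,0,0.005,0,0,-0.015,0,0.005,0,0,-0.02,0,0.005,0,0,-0.025,0,0.005,0,0,-0.025,0,0.005,0,0,-0.02,0,0.005,0,0,0,0,0.005], newtons=80)

```text
t: 6.03
tool_pos: [530.1, -135.3, 297.8]
orientation: [-0.313, 3.118, -0.003]
force: [1.7, -1.6, -2.2]
opening: 0.127
gripper_force: 78.0
```

```bash
python3 -c "
from h import *
delta(516.4,232.4,293.6,.262)"
```

```text
t 6.03 pos [ 530.1 -135.3  297.8] F [ 1.7 -1.6 -2.2] delta tool mm [-59.5 363.1   3.6] turn -0.062 tilt [ 0.008 -0.001 -1.   ] q [ 0.04  0.29  0.16  1.95 -0.06  0.9   2.  ] op 0.12706025467750812 77.99156069755554
```

>>> play_rows(steps=[-0.003,0.015,0,0,0.005,-0.005,0.03,0,0,0.005,-0.006,0.035,0,0,0.005,-0.006,0.035,0,0,0.005,-0.006,0.035,0,0,0.005,-0.006,0.035,0,0,0.005,-0.006,0.035,0,0,0.005,-0.006,0.035,0,0,0.005])

```text
t: 6.7
tool_pos: [518.8, 125.3, 292.2]
orientation: [0.313, -3.123, 0.001]
force: [0.4, -0.7, -3.2]
opening: 0.129
gripper_force: 78.1
```

>>> play_rows(steps=[-0.006,0.035,0,0,0.005,-0.005,0.034,0,0,0.005,-0.003,0.025,0,-0.02,0.005,-0.001,0.013,0,-0.02,0.005,0,0,0,-0.022,0.005,0,0,0,0,0.005,0,0,0,0,0.005,0,0,0,0,0.005])

```text
t: 7.37
tool_pos: [513.9, 229.0, 293.0]
orientation: [0.404, -3.115, 0.003]
force: [0.1, -0.2, -2.6]
opening: 0.13
gripper_force: 78.1
```

```bash
cat >> h.py <<'E'
O=np.array([584,250.5]);YAW=.262
def tostand(P):
    c,s=np.cos(YAW),np.sin(YAW);d=P[:,:2]-O
    return np.stack([d[:,0]*c+d[:,1]*s,-d[:,0]*s+d[:,1]*c,P[:,2]],1)
E
python3 - <<'E'
from h import *
delta(516.4,232.4,293.6,.262)
for n in ("side","top"):
    p=r.snapshot(n);cv2.imwrite(f"pics/{n}2.png",p["pixels"])
    for l in ("nose","tab","seat","hook_pack","gate"):
        for d in r.place_of(p,l)[:3]:
            L=np.array(d["location"]).reshape(1,3)
            if np.hypot(*(L[0,:2]-[516,232]))<80: print(n,l,L.round(),round(d["confidence"],2),tostand(L).round(1))
    W=tostand(cloud(p,[450,150,100],[640,330,320]))
    for z0,z1,nm in((160,175,"casetop"),(178,200,""),(203,216,"ring")):
        A=W[(W[:,2]>z0)&(W[:,2]<z1)&(W[:,0]<12)]
        if len(A)>5: print(nm,z0,len(A),A.min(0).round(1),A.max(0).round(1),np.median(A,0).round(1))
    c=p["pixels"]; u=proj(p,[540,235,220])[0].astype(int);c=c[max(0,u[1]-75):u[1]+75,max(0,u[0]-90):u[0]+90]
    cv2.imwrite(f"pics/{n}2c.png",cv2.resize(c,None,fx=4,fy=4))
E
```

```text
t 7.37 pos [513.9 229.  293. ] F [ 0.1 -0.2 -2.6] delta tool mm [-3.3  2.7 -0.6] turn -0.004 tilt [-0.001 -0.002 -1.   ] q [-0.5   0.32  0.    1.92 -0.    0.91  1.33] op 0.1299136614689438 78.14929604530334
side nose [[529. 235. 242.]] 0.71 [[-57.   -1.1 242.1]]
side tab [[517. 226. 311.]] 0.6 [[-71.3  -6.5 311. ]]
side seat [[515. 226. 274.]] 0.67 [[-73.   -5.6 274.1]]
side hook_pack [[511. 224. 130.]] 0.58 [[-77.4  -6.5 130.5]]Traceback (most recent call last):
  File "<stdin>", line 6, in <module>
ValueError: it knows: bonnet, dock, gauze_cage, hook_pack, nose, pack, post_top, screwdriver, seat, stand, tab, tally_peg
```

```bash
cat > m.py <<'E'
from h import *
import sys
k=sys.argv[1]
for n in ("side","top"):
    p=r.snapshot(n)
    if n=="top":
      for l in ("nose","seat"):
        for d in r.place_of(p,l)[:3]:
            L=np.array(d["location"]).reshape(1,3)
            if np.hypot(*(L[0,:2]-O))<110: print(n,l,L.round(),round(d["confidence"],2),tostand(L).round(1))
    W=tostand(cloud(p,[450,150,100],[640,330,320]))
    for z0,z1,nm in((160,175,"casetop"),(178,200,""),(203,216,"ring")):
        A=W[(W[:,2]>z0)&(W[:,2]<z1)&(W[:,0]<12)]
        if len(A)>5: print(n,nm,z0,len(A),A.min(0).round(1),A.max(0).round(1),np.median(A,0).round(1))
    c=p["pixels"]; u=proj(p,[560,240,210])[0].astype(int);c=c[max(0,u[1]-75):u[1]+75,max(0,u[0]-90):u[0]+90]
    cv2.imwrite(f"pics/{n}{k}.png",cv2.resize(c,None,fx=4,fy=4,interpolation=cv2.INTER_CUBIC))
delta(584,250.5,293.6,.262)
E
python3 m.py 2
```

```text
side casetop 160 302 [-98.4 -17.8 160. ] [-47.1  13.2 174.8] [-71.1  -8.  169.5]
side  178 39 [-97.8  -6.9 178. ] [-85.7   3.5 199.5] [-94.1  -3.7 188.3]
side ring 203 205 [-97.1 -35.  203. ] [ 11.6  32.7 215.8] [ -2.3  -2.4 210.1]
top nose [[528. 234. 241.]] 0.87 [[-58.2  -1.5 241.1]]
top seat [[515. 231. 275.]] 0.77 [[-72.   -0.8 275.1]]
top casetop 160 175 [-97.5 -16.9 160.3] [-58.4  12.9 174.6] [-76.2  -7.7 169.8]
top  178 13 [-97.6  -6.7 178.2] [-82.7   2.4 196. ] [-93.6  -3.7 182.1]
top ring 203 132 [-96.5 -34.9 203.8] [ 12.   20.8 215.5] [ -0.3 -14.4 210. ]
t 7.82 pos [513.6 231.9 293.4] F [ 0.1 -0.3 -2.4] delta tool mm [-72.8  -0.2  -0.2] turn 0.0 tilt [ 0.  0. -1.] q [-0.51  0.32  0.    1.91 -0.    0.91  1.33] op 0.12616170547975997 78.14247608184814
```

View pics/side2.png

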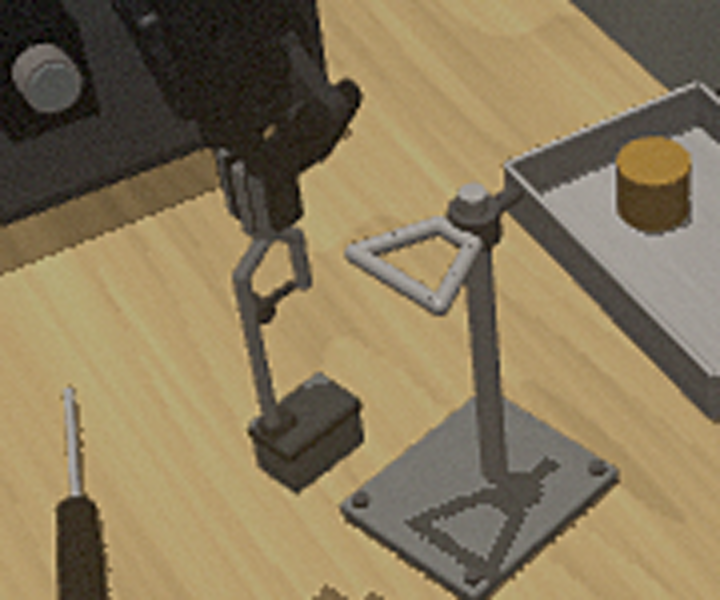

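The crop shows the hook hanging upright from the gripper at (275,330), facing the level D-ring at (410,265). I'll refine the front bar's x from the saved ring cloud.

Run:
```python
from h import *
for n in("top","side"):
    Q=tostand(np.load(f"pics/ring_{n}.npy"));F=Q[(abs(Q[:,1])<15)&(Q[:,0]<14)]
    print(n,len(F),F.mean(0).round(1),np.percentile(F[:,0],[2,50,98]).round(1),np.percentile(F[:,2],[50,90,98]).round(1),np.polyfit(F[:,1],F[:,0],1).round(3), "yr",np.percentile(Q[:,1],[0,100]))
```

```text
top 68 [-1.200e+00  2.000e-01  2.101e+02] [-5.4 -1.4  3.9] [210.2 212.2 214. ] [-0.022 -1.161] yr [-34.81554499  34.12994146]
side 60 [ -2.5   0.4 209.9] [-5.9 -3.3  4.1] [209.9 212.6 213.5] [-1.000e-03 -2.522e+00] yr [-34.51533406  32.80962107]
```

>>> play_rows(steps=[-0.01,0,0,0,0.005,-0.015,0,0,0,0.005,-0.015,0,0,0,0.005,-0.015,0,0,0,0.005,-0.01,0,0,0,0.005,-0.007,0,0,0,0.005,0,0,0,0,0.005,0,0,0,0,0.005])

```text
t: 8.48
tool_pos: [582.8, 250.6, 292.9]
orientation: [0.41, -3.113, 0.0]
force: [0.6, 1.0, -3.4]
opening: 0.126
gripper_force: 78.1
```

```bash
python3 m.py 3
```

```text
side casetop 160 207 [-26.9 -16.7 160.2] [ 11.4  15.8 174.5] [ -8.8  -7.  168.9]
side  178 35 [-25.5  -5.9 178.2] [-11.9   1.1 199.9] [-22.3  -2.7 189.1]
side ring 203 166 [-25.4 -34.4 203.7] [ 11.5  33.7 215.2] [ -3.   -5.2 209.9]
top nose [[595. 251. 242.]] 0.69 [[ 11.   -2.4 242.3]]
top seat [[584. 250. 276.]] 0.79 [[ 1.000e-01 -1.100e+00  2.759e+02]]
top casetop 160 127 [-26.8 -16.3 160.2] [  2.9  13.4 174.9] [-12.9  -7.6 169.4]
top  178 14 [-25.5  -5.  178.6] [-10.7   0.6 199.9] [-22.9  -3.4 184.9]
top ring 203 152 [-25.2 -35.  203.9] [ 11.   33.9 215.8] [ -0.4  -8.5 210.2]
t 8.68 pos [582.2 250.5 293.3] F [ 0.4 -0.  -2.1] delta tool mm [-1.7 -0.4 -0.3] turn 0.001 tilt [-0.001 -0.    -1.   ] q [-0.48  0.41  0.01  1.76 -0.    0.97  1.36] op 0.12773984213039083 78.08464765548706
```

View pics/side3.png

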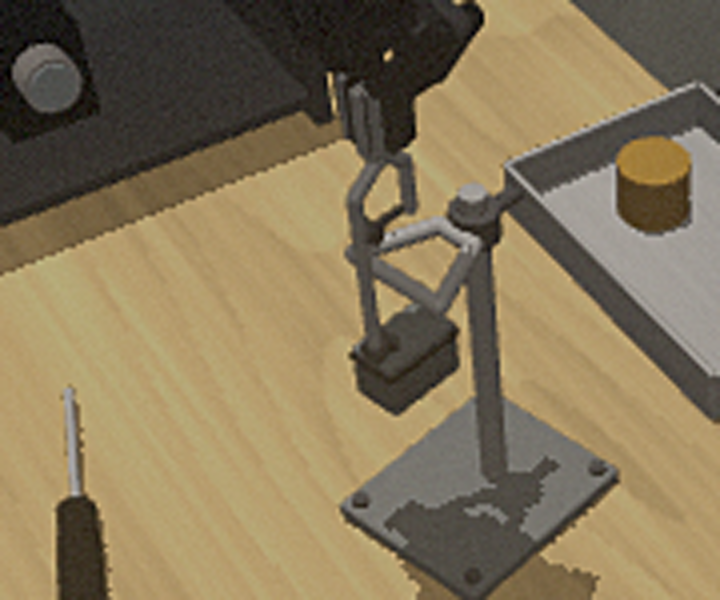

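The bar is in the gap below the mouth: the hook is at crop (380,190), the spine is in front of the ring, and the case is under it. Now I'll lower it.

>>> play_rows(steps=[0,0,0.005,0,0.005,0,0,0.008,0,0.005,0,0,0.008,0,0.005,0,0,0.005,0,0.005,0,0,0.002,0,0.005,0,0,0,0,0.005,0,0,0,0,0.005])

```text
t: 9.27
tool_pos: [583.1, 250.6, 265.1]
orientation: [0.411, -3.114, 0.0]
force: [0.4, -0.0, -1.8]
opening: 0.124
gripper_force: 78.2
```

>>> play_rows(steps=[0,0,0.001,0,0.005,0,0,0.001,0,0.005,0,0,0.001,0,0.005,0,0,0.001,0,0.005,0,0,0,0,0.005])

```text
t: 9.68
tool_pos: [583.0, 250.6, 261.2]
orientation: [0.411, -3.114, 0.0]
force: [-1.5, 0.2, -2.0]
opening: 0.127
gripper_force: 78.2
```

>>> play_rows(steps=[0,0,0.001,0,0.005,0,0,0.001,0,0.005,0,0,0.001,0,0.005,0,0,0.001,0,0.005,0,0,0,0,0.005])

```text
t: 10.1
tool_pos: [583.3, 250.7, 258.2]
orientation: [-0.411, 3.114, 0.0]
force: [-1.3, 0.8, 3.5]
opening: 0.128
gripper_force: 78.9
```

>>> play_rows(steps=[0,0,0.001,0,0.005,0,0,0.001,0,0.005,0,0,0.001,0,0.005,0,0,0.001,0,0.005,0,0,0,0,0.005])

```text
t: 10.52
tool_pos: [583.3, 250.7, 253.6]
orientation: [-0.411, 3.114, 0.0]
force: [-2.0, -0.9, 5.6]
opening: 0.128
gripper_force: 79.1
```

>>> play_rows(steps=[0,0,0.001,0,0.005,0,0,0.001,0,0.005,0,0,0.001,0,0.005,0,0,0.001,0,0.005,0,0,0,0,0.005])

```text
t: 10.93
tool_pos: [584.0, 250.9, 250.4]
orientation: [-0.41, 3.112, 0.001]
force: [-1.6, -1.2, 7.9]
opening: 0.126
gripper_force: 79.6
```

>>> play_rows(steps=[0,0,0.001,0,0.005,0,0,0.001,0,0.005,0,0,0.001,0,0.005,0,0,0.001,0,0.005,0,0,0,0,0.005])

```text
t: 11.35
tool_pos: [583.4, 251.0, 246.4]
orientation: [-0.411, 3.114, 0.001]
force: [-3.4, -0.7, 6.4]
opening: 0.126
gripper_force: 79.8
```

>>> play_rows(steps=[0,0,0.001,0,0.005,0,0,0.001,0,0.005,0,0,0.001,0,0.005,0,0,0.001,0,0.005,0,0,0,0,0.005])

```text
t: 11.77
tool_pos: [582.0, 250.6, 241.3]
orientation: [0.411, -3.112, 0.0]
force: [-3.9, -1.6, 5.1]
opening: 0.128
gripper_force: 79.5
```

>>> play_rows(steps=[0,0,0.001,0,0.005,0,0,0.001,0,0.005,0,0,0.001,0,0.005,0,0,0.001,0,0.005,0,0,0,0,0.005])

```text
t: 12.18
tool_pos: [581.5, 250.3, 236.5]
orientation: [0.411, -3.111, 0.001]
force: [-4.9, -1.5, 2.4]
opening: 0.131
gripper_force: 79.2
```

>>> play_rows(steps=[0,0,0.001,0,0.005,0,0,0.001,0,0.005,0,0,0.001,0,0.005,0,0,0,0,0.005])

```text
t: 12.52
tool_pos: [581.4, 250.0, 233.0]
orientation: [0.41, -3.111, 0.002]
force: [-5.9, -1.6, -0.8]
opening: 0.127
gripper_force: 78.9
```

>>> play_rows(steps=[-0.0005,0,0.001,0,0.005,0,0,0.001,0,0.005,0,0,0,0,0.005])

```text
t: 12.77
tool_pos: [581.8, 249.9, 230.2]
orientation: [0.411, -3.111, 0.002]
force: [-0.6, -0.8, -2.9]
opening: 0.13
gripper_force: 78.6
```

>>> play_rows(steps=[-0.0005,0,0.001,0,0.005,0,0,0.001,0,0.005,0,0,0,0,0.005])

```text
t: 13.02
tool_pos: [585.4, 251.1, 230.1]
orientation: [-0.41, 3.112, 0.001]
force: [0.6, -0.2, -1.9]
opening: 0.128
gripper_force: 78.5
```

>>> play_rows(steps=[0,0,0.0007,0,0.005,0,0,0.0007,0,0.005,0,0,0,0,0.005])

```text
t: 13.27
tool_pos: [584.3, 250.9, 228.8]
orientation: [-0.411, 3.114, 0.0]
force: [0.1, 0.4, -2.7]
opening: 0.128
gripper_force: 78.5
```

The force is gone, so the gate has snapped. I'll ease down onto the crown.

>>> play_rows(steps=[0,0,0.0007,0,0.005,0,0,0.0007,0,0.005,0,0,0,0,0.005])

```text
t: 13.52
tool_pos: [584.0, 250.9, 227.4]
orientation: [0.411, -3.115, 0.0]
force: [0.4, -0.5, -1.7]
opening: 0.128
gripper_force: 78.5
```

>>> play_rows(steps=[0,0,0.0005,0,0.005,0,0,0.0005,0,0.005,0,0,0,0,0.005])

```text
t: 13.77
tool_pos: [584.0, 250.9, 226.4]
orientation: [0.411, -3.115, 0.0]
force: [-0.4, 0.6, -2.6]
opening: 0.121
gripper_force: 78.5
```

```bash
python3 m.py 4
```

```text
side casetop 160 20 [-25.1  -6.  160.8] [-10.5   1.7 174.5] [-21.7  -3.2 166.2]
side  178 69 [-24.7  -7.  178.7] [ 10.8   5.4 199.3] [-15.8  -2.7 184.5]
side ring 203 184 [-23.4 -34.  203.1] [ 12.   34.  215.7] [ -3.1  -4.1 210. ]
top nose [[600. 254. 174.]] 0.82 [[ 16.4  -1.3 173.7]]
top seat [[586. 250. 213.]] 0.56 [[  1.4  -1.  212.7]]
top  178 29 [-23.3  -6.6 178.7] [ -2.6   1.2 199.6] [-14.7  -3.8 184.2]
top ring 203 73 [-22.4 -35.6 204.7] [  4.4  21.5 216. ] [ -4.5 -15.8 210.6]
t 13.97 pos [584.1 250.9 226.6] F [-0.4  0.1 -2.2] delta tool mm [  0.2  -0.4 -67. ] turn 0.0 tilt [ 0.  0. -1.] q [-0.48  0.48  0.01  1.82 -0.    0.84  1.36] op 0.12688747816503207 78.53883862495422
```

View pics/side4.png

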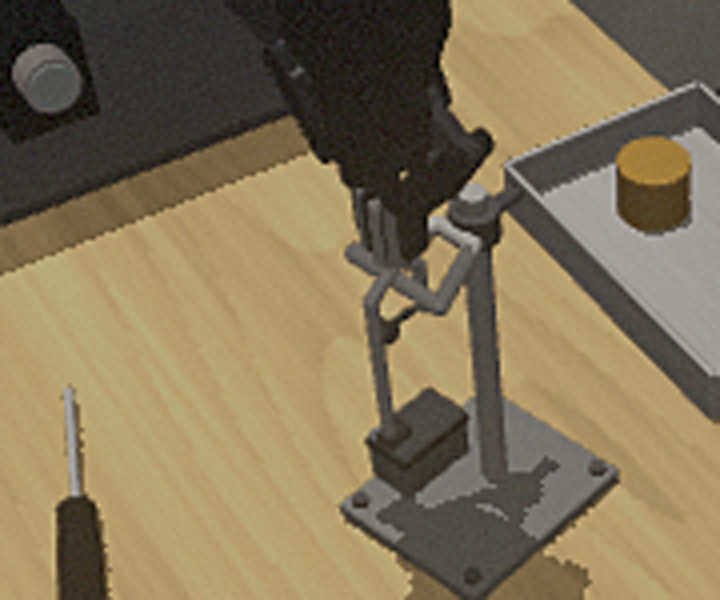

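The gate is level at crop (395,325) and the bar is inside above it. I'll lower in half-millimetre steps until the ring takes the weight.

>>> play_rows(steps=[0,0,0.0005,0,0.005,0,0,0.0005,0,0.005,0,0,0,0,0.005])

```text
t: 14.22
tool_pos: [584.1, 250.9, 225.7]
orientation: [-0.411, 3.114, 0.0]
force: [-0.2, -0.2, -1.2]
opening: 0.126
gripper_force: 78.6
```

>>> play_rows(steps=[0,0,0.0005,0,0.005,0,0,0,0,0.005])

```text
t: 14.38
tool_pos: [584.2, 251.0, 225.5]
orientation: [-0.411, 3.114, 0.0]
force: [-1.1, -0.2, 1.5]
opening: 0.128
gripper_force: 79.0
```

The ring now carries the pack, at about 4 N. I'll release.

>>> play_rows(steps=[0,0,0,0,0.014,0,0,0,0,0.018,0,0,0,0,0.022,0,0,0,0,0.03,0,0,0,0,0.04,0,0,0,0,0.04,0,0,0,0,0.04], newtons=20)

```text
t: 14.97
tool_pos: [584.1, 250.9, 225.0]
orientation: [-0.411, 3.115, -0.0]
force: [0.2, 0.5, 0.3]
opening: 0.47
gripper_force: 0.0
```

>>> play_rows(steps=[0,0,-0.005,0,0.04,0,0,-0.01,0,0.04,0,0,-0.02,0,0.04,0,0,-0.03,0,0.04,0,0,-0.03,0,0.04,0,0,0,0,0.04])

```text
t: 15.47
tool_pos: [587.9, 252.6, 328.0]
orientation: [-0.409, 3.102, 0.007]
force: [1.0, -0.3, 1.1]
opening: 0.467
gripper_force: 0.0
```

>>> play_rows(steps=[0.02,0,-0.01,0,0.04,0.03,0,0,0,0.04,0.03,0,0,0,0.04,0.02,0,0,0,0.04,0,0,0,0,0.04,0,0,0,0,0.04,0,0,0,0,0.04,0,0,0,0,0.04])

```text
t: 16.13
tool_pos: [488.8, 225.4, 330.5]
orientation: [-0.41, 3.113, 0.001]
force: [0.1, 1.1, 0.2]
opening: 0.471
gripper_force: 0.0
```

```bash
python3 m.py 5; sleep 0
python3 - <<'E'
from h import *
for i in range(2):
    p=r.snapshot("side")
    for l in("nose","tab","hook_pack"):
        for d in r.place_of(p,l)[:2]: print(l,np.round(d["location"]),round(d["confidence"],2))
E
```

```text
side casetop 160 23 [-24.7  -3.2 160.1] [-12.5   4.5 174.4] [-22.   -0.2 166.9]
side  178 70 [-24.2  -6.4 178.7] [ 10.9   3.9 199.6] [-17.2  -1.3 183.4]
side ring 203 200 [-23.6 -35.2 203.2] [ 11.7  33.2 215.5] [ -2.9  -3.4 210.2]
top nose [[598. 252. 172.]] 0.84 [[ 14.2  -2.4 171.8]]
top seat [[584. 251. 210.]] 0.68 [[2.000e-01 1.000e-01 2.096e+02]]
top casetop 160 9 [-24.4  -4.8 160.4] [-16.    4.3 174.5] [-22.9  -1.6 165.1]
top  178 33 [-23.7  -6.  178.1] [ 11.8   2.5 199.1] [-13.2  -2.3 185.3]
top ring 203 194 [-23.4 -35.1 203. ] [ 11.9  33.8 215.4] [ -1.   -2.6 210. ]
t 16.33 pos [488.2 225.1 329.8] F [-0.2 -0.6  0.1] delta tool mm [-99.1  -0.3  36.3] turn -0.0 tilt [ 0. -0. -1.] q [-0.52  0.25 -0.    1.92  0.    0.97  1.32] op 0.46693201480625807 0.0
nose [598. 258. 176.] 0.71
nose [378. -10. 108.] 0.56
tab [395.  -6. 174.] 0.95
tab [588. 248. 243.] 0.79
hook_pack [391.  -5.   2.] 0.79
hook_pack [576. 246.  64.] 0.56
nose [600. 258. 175.] 0.94
nose [379. -12. 109.] 0.7
tab [587. 248. 241.] 0.56
hook_pack [579. 243.  62.] 0.83
hook_pack [393.  -5.   2.] 0.71
```

View pics/side5.png

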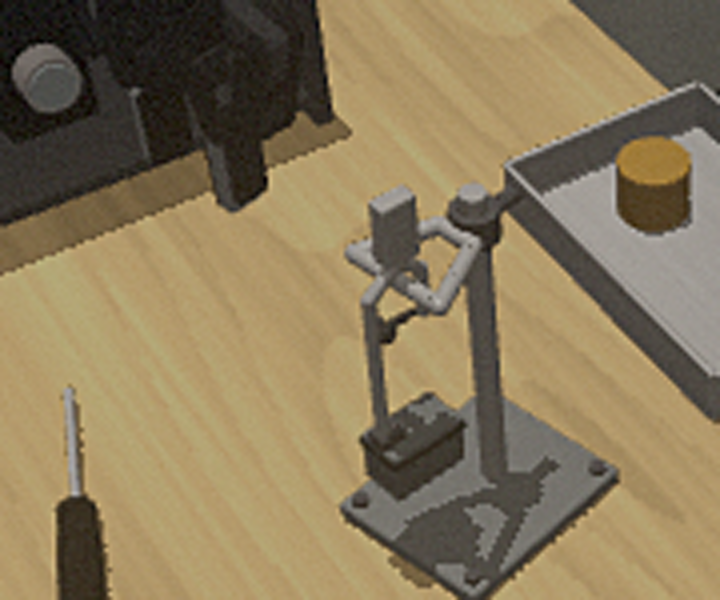

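The pack hangs upright on the ring with its gate shut (tab 395,225; gate 395,325), and the gripper is clear. I'll let any swing die out, then hand in.

>>> play_rows(steps=[0,0,0,0,0.04,0,0,0,0,0.04,0,0,0,0,0.04,0,0,0,0,0.04,0,0,0,0,0.04,0,0,0,0,0.04,0,0,0,0,0.04,0,0,0,0,0.04])

```text
t: 17.4
tool_pos: [487.4, 225.0, 330.0]
orientation: [-0.411, 3.115, 0.0]
force: [-0.3, -0.5, 0.7]
opening: 0.467
gripper_force: 0.0
```

>>> play_rows(steps=[0,0,0,0,0.04,0,0,0,0,0.04,0,0,0,0,0.04,0,0,0,0,0.04,0,0,0,0,0.04,0,0,0,0,0.04,0,0,0,0,0.04,0,0,0,0,0.04])

```text
t: 18.07
tool_pos: [487.4, 225.0, 330.0]
orientation: [-0.411, 3.115, -0.0]
force: [-1.0, -0.7, 0.6]
opening: 0.467
gripper_force: 0.0
```

```bash
python3 -c "
from h import *
T=[]
for i in range(6):
    p=r.snapshot('side');A=tostand(cloud(p,[540,200,55],[640,300,95]));print(A[A[:,0]<30].mean(0).round(1))
print(r.finish_job())"
```

```text
[-11.4  -9.8  82.6]
[-11.   -9.8  82.6]
[-11.3  -9.4  82.1]
[-10.9  -9.5  82.8]
[-10.8  -9.5  82.5]
[-11.   -9.4  82.3]
the job is handed in; nothing more can be done
None
```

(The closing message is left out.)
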